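Put the roll tray in order and show the helper what goes where

TASK

The print-roll tray is being put in order: with your fingertips, push the blue-capped tube, which was left sticking out of its lane, fully home against the tray's back rail, without lifting it. Then tell your helper 'that one goes there': point at the loose green-capped tube, fingertips a few centimetres above it, for two seconds, and after that point down at the empty lane with the green label in the same way and finish still pointing at it. Only point at that tube and that lane, without touching them, and leave everything else where it is.

Things in the scene. Friction and masses are not known exactly. Their poses are not given: they have to be found in the camera images.
- tray: fixed wooden tray, 228 (x) x 306 (y), origin at the centre of its underside. Five lanes along x, 54 wide, centres at y = -120, -60, 0, 60, 120; floor 12, dividers 42 above the table. Front edge (x = -114, robot side) open; a 70 high back rail ends the lanes, inner face at x = +96. On it behind each lane a coloured label matching the caps of the tube that lives there; the order varies
- blue_tube_mid (a point): centre of the blue-capped cardboard tube, 220 long, 50 diameter, 0.1 to 0.2 kg, loose in its lane, axis (point x) along the tray's x, 37 above the table. It sticks out towards the robot 40 to 70 further than its neighbours and slides easily. Home, with its far end on the back rail, its centre is at tray x = -14 and its near end at x = -124, 10 in front of the tray's edge
- green_tube_mid (a point): centre (on the axis, midway along) of the loose cardboard tube with green end caps, 220 long, 50 diameter, lying on the open table left or right of the tray; x along the tube, z up; its top is 25 above this point. It rolls if touched
- green_lane (a point): middle of the floor of the empty lane, the one with the green label: midway along its 210 length and 54 width, 12 above the table; x along the lane towards the back rail, y across it, z up. The tubes in the lanes beside it rise to 50 above this point
- black_tube: a loose cardboard tube like the others but with black end caps; it does not belong to the tray. Origin midway along it on its underside, x along it
- red_tube: red-capped tube, already home in the lane with the red label. Origin midway along it on its underside, x along it
- yellow_tube: yellow-capped tube, already home in the lane with the yellow label. Origin midway along it on its underside, x along it
- white_tube: white-capped tube, already home in the lane with the white label. Origin midway along it on its underside, x along it
- tape: roll of blue masking tape lying flat, 100 across, 24 high, origin at the centre of its underside
- measure: yellow tape measure standing on its base, 66 x 34 x 62 high, origin at the centre of its underside
There are look-alikes about, which are no part of the job. What is shaped like the part that bears blue_tube_mid but purple or turquoise is not meant.

How it is judged:
By the outcome, as a careful person would: the job done as asked, in the order asked, and still so for the second after the job is handed in, with the robot touching nothing.
It also fails if it takes over 58 s, if anything falls off the work surface, if the arm or the gripper's body presses on something with over 40 N, if the wrist force passes 120 N, or if a joint passes its speed limit or range.

ROBOT

A 6-joint arm with a two-finger parallel gripper is mounted at the origin on the work surface. World frame = base frame: x ahead of the robot, y to its left, z up, the work surface at z = 0. Lengths are in m, angles in degrees, forces in N, time in s.
With the tool pointing down it reaches from about 0.25 to 0.775 m from the base axis. Payload 8.9 kg.
Tool frame: the origin (TCP) lies on the centre line of the jaws, within the pads' length; the fingertips stand 22 mm ahead of it and the grasp point (between the pads) lies 3 mm ahead of it (arm.tip_extent is the distance from the TCP to the fingertips, in m); z points along the fingers, y is the direction in which the jaws open and shut (so a half turn about z gives the same grasp; the last joint's range is limited). The gripper opens to 85 mm and grips with 20 to 120 N. Pads are 22 mm wide; open, the fingers measure 114 mm over their backs; the gripper's body (76 mm by 85 mm) begins 54 mm behind the grasp point. The pads swing forward as they close: fully open they stand 13 mm farther back than shut.
Start: joints at [60.373, 16.656, -8.789, 64.555, 0, 82.019], TCP at [0.194, 0.488, 0.253] pointing down, gripper open.
Joint ranges: [-144.48, 144.48], [-52.06, 99.96], [-74.48, 78.29], [-112.23, 115.85], [-86.99, 84.42], [-180, 180]. Speed limits (degrees/s): [127.2, 127.2, 159.86, 180, 180, 180].

INTERFACE

Orientations are given as a 3x3 rotation matrix whose columns are the frame's x, y, z axes.
In Python, from rig import arm gives the robot as it stands.
- The arm moves only by the tool send_rows, never from a script. Its argument "rows" is a list of rows, each an object with "travel": the shift along the world's x, y, z in units of 25 mm (1.0 is 25 mm), a list of three; "yaw": the turn about the world's z in degrees; "jaw": the finger opening in mm, from 0 to 85.4. In form: [{"travel": [x, y, z], "yaw": yaw, "jaw": jaw}, ...]. A call has 1 to 12 rows; each row is the pose to reach, as a shift and turn from the pose commanded when the call began; what a row does not reach only later rows make up. A row lasts 1/12 s, in which the tool goes at most 41.7 mm and 7.16 degrees, less where a joint would pass 70% of its speed; a pose out of reach is approached as far as the arm can. A call with a gripper value outside its range is refused whole. The fingers move at their own pace and stop on an object; "newtons" is the grip in N (left out, the last holds). Time passes only in rows, so rows that repeat a pose let the fingers close. It gives the time, the measured TCP pose, the force and the opening at its end, in the units of the state.
- arm.get_obs(): the state, without advancing time (a new reading comes with each control period).
- arm.snapshot(name): name is "side" or "top"; returns a dict with "image" (420x560x3 uint8, red, green, blue), "z_map" (420x560 float32, m along the optical axis (not along the pixel's ray), 0 where there is no reading), "camera_matrix" (3x3 intrinsics, pixels), "distortion" ([k1, k2, p1, p2, k3] as OpenCV has them; the pictures are not rectified), "view" (4x4, takes a point from world to camera coordinates). Camera axes: x right, y down, z forward; pixel columns grow to the right and rows downward; lengths in m; the calibration is good to about 2 mm. A picture is of the moment at which its call begins.
- arm.sign_off(): hands the job in, once; it reports no verdict.
The state is a dict: "clock": time; "qpos": joint angles; "dq": joint speeds; "effort": joint torques, N m; "position": TCP position; "orientation": TCP orientation; "contact_force": force on the tool from outside, world axes, zero at the start; "ft_torque": the same for the moment, N m; "finger_gap": opening from 0.0 (shut) to 1.0 (fully open).
Only numpy, scipy, OpenCV 4.12 (cv2) and the standard library are available. Lean on these libraries where they do the work, as an engineer would, in place of code of your own. Each camera call takes 0.05 s, during which the arm holds its last target.

## Working session

There is one attempt and no reset: what is moved stays moved. The work goes in short steps, Python scripts to look and compute and a tool call to move; the robot and the scene stay as the last step left them, time stands still between calls to the robot, and variables do not carry over. Pictures are saved under pics/ and viewed, and the job is handed in when it is done.

Besides the shell and the picture viewer there is one more tool, called after "Call:" by a JSON object that holds its "method" and its "body". send_rows: Moves the arm, as the interface text tells. Its arguments: {"type":"object","properties":{"rows":{"type":"array","items":{"type":"object","properties":{"travel":{"type":"array","items":{"type":"number"}},"yaw":{"type":"number"},"jaw":{"type":"number"}}}},"newtons":{"type":"number"}},"required":["rows"]}

```bash
mkdir -p pics
cat > h.py <<'E'
from rig import arm
import numpy as np, cv2
def snap(n,f):
    s=arm.snapshot(n); np.savez('pics/'+f+'.npz',**s)
    cv2.imwrite('pics/'+f+'.png',cv2.cvtColor(s['image'],cv2.COLOR_RGB2BGR)); return s
def cloud(s):
    K=np.array(s['camera_matrix'],float);d=np.array(s['distortion'],float);V=np.array(s['view'])
    h,w=s['z_map'].shape
    u,v=np.meshgrid(np.arange(w),np.arange(h))
    p=cv2.undistortPoints(np.stack([u,v],-1).reshape(-1,1,2).astype(np.float64),K,d).reshape(h,w,2)
    z=s['z_map'].astype(float)
    P=np.stack([p[...,0]*z,p[...,1]*z,z],-1)
    W=(P-V[:3,3])@V[:3,:3]
    W[z==0]=np.nan
    return W
E
python3 - <<'E'
from h import *
o=arm.get_obs(); print({k:np.round(v,3) for k,v in o.items()})
for n in('top','side'):
    s=snap(n,n+'0'); print(np.round(s['view'],3))
E
```

```text
{'clock': np.float64(0.0), 'qpos': array([ 6.0372e+01,  1.6690e+01, -8.8310e+00,  6.4555e+01,  2.0000e-03,
        8.2017e+01]), 'dq': array([-0.008, -0.157, -0.026,  0.048,  0.022, -0.009]), 'effort': array([ 2.0000e-03, -5.3715e+01,  3.3137e+01,  1.6000e-02,  0.0000e+00,
       -0.0000e+00]), 'position': array([0.193, 0.488, 0.253]), 'orientation': array([[-0.929,  0.369, -0.001],
       [ 0.369,  0.929, -0.001],
       [ 0.   , -0.001, -1.   ]]), 'contact_force': array([-0.502,  0.907, -0.551]), 'ft_torque': array([ 0.015, -0.007,  0.016]), 'finger_gap': np.float64(0.999)}
[[ 0.005 -1.     0.005 -0.018]
 [-0.994 -0.006 -0.109  0.436]
 [ 0.109 -0.004 -0.994  1.204]
 [ 0.     0.     0.     1.   ]]
[[ 7.680e-01 -6.400e-01  1.000e-03 -3.220e-01]
 [-3.370e-01 -4.050e-01 -8.500e-01  1.820e-01]
 [ 5.440e-01  6.520e-01 -5.270e-01  1.208e+00]
 [ 0.000e+00  0.000e+00  0.000e+00  1.000e+00]]
```

View pics/top0.png

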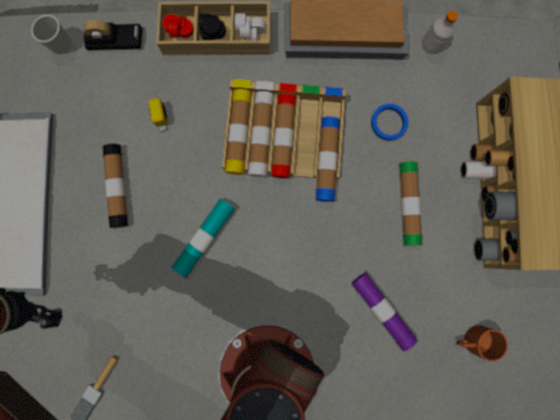

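View pics/side0.png

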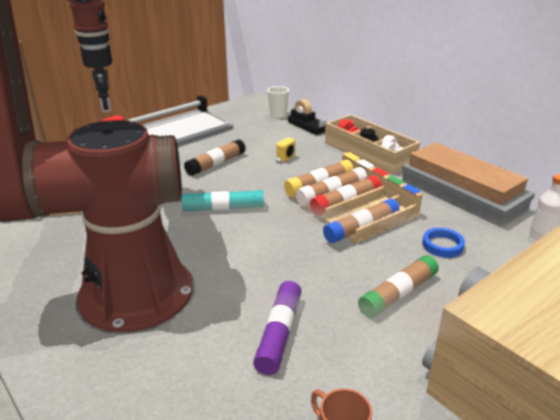

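The top view shows the blue tube at about (327,158), sticking out of the rightmost lane. The green tube lies at (411,204). The empty lane with the green label (311,89) is centred around (306,135). Next I'll measure these.

```bash
cat > m.py <<'E'
from h import *
def caps(s,W,box,hue):
    hsv=cv2.cvtColor(s['image'],cv2.COLOR_RGB2HSV)
    u0,v0,u1,v1=box
    m=np.zeros(hsv.shape[:2],bool)
    m[v0:v1,u0:u1]=True
    m&=(abs(hsv[...,0].astype(int)-hue)<12)&(hsv[...,1]>130)&(hsv[...,2]>40)
    n,l,st,c=cv2.connectedComponentsWithStats(m.astype(np.uint8))
    for i in range(1,n):
        if st[i,4]>30:
            P=W[l==i];P=P[~np.isnan(P[:,0])]
            print(st[i],np.round(c[i]),'med',np.round(np.median(P,0),4),'lo',np.round(np.percentile(P,3,axis=0),4),'hi',np.round(np.percentile(P,97,axis=0),4))
E
python3 - <<'E'
from m import *
s=dict(np.load('pics/top0.npz'));W=cloud(s)
for n,b,h in(('green',(395,150,430,255),60),('blue',(310,80,345,210),110),('glabel',(298,82,322,100),60),('red',(270,80,300,185),0),('redr',(270,80,300,185),179),('yel',(222,75,255,180),28)):
    print(n);caps(s,W,b,h)
# tubes: fit top points
def tube(box,zmin,ext):
    u0,v0,u1,v1=box;P=W[v0:v1,u0:u1].reshape(-1,3);P=P[~np.isnan(P[:,0])];P=P[P[:,2]>zmin]
    xy=P[:,:2].astype(np.float32);r=cv2.minAreaRect(xy);print(len(P),r,P[:,2].max(),np.percentile(P[:,2],95))
tube((395,155,427,250),.02,0)
tube((312,110,342,205),.045,0)
tube((222,78,254,178),.045,0)
tube((272,80,298,180),.045,0)
# lane floor heights
for uv in((308,110),(306,135),(304,165),(295,135),(318,135),(343,135),(400,300)):
    print(uv,np.round(W[uv[1],uv[0]],4))
# back rail
P=W[75:100,220:350].reshape(-1,3);P=P[P[:,2]>.06];print(np.round(np.percentile(P,[2,50,98],axis=0),4))
E
```

```text
green
[400 162  17  11 152] [408. 167.] med [ 0.5354 -0.3622  0.0467] lo [ 0.5227 -0.3846  0.0325] hi [ 0.5473 -0.346   0.0521]
[404 234  18  11 176] [412. 239.] med [ 0.3461 -0.3684  0.0462] lo [ 0.3333 -0.3903  0.0318] hi [ 0.3589 -0.3516  0.0528]
blue
[326  87  16   9 129] [333.  91.] med [ 0.7275 -0.1668  0.0726] lo [ 0.7171 -0.1854  0.0682] hi [ 0.7384 -0.1465  0.0763]
[322 117  17  11 163] [330. 122.] med [ 0.6487 -0.1573  0.0591] lo [ 0.6368 -0.1793  0.0492] hi [ 0.6619 -0.1375  0.0643]
[316 188  19  13 216] [325. 194.] med [ 0.4591 -0.1425  0.0578] lo [ 0.4457 -0.1646  0.0422] hi [ 0.4728 -0.1218  0.065 ]
glabel
[303  85  16   9 114] [311.  89.] med [ 0.7317 -0.1073  0.0728] lo [ 0.7217 -0.1256  0.068 ] hi [ 0.7426 -0.0867  0.077 ]
red
[277  83  20  24 385] [287.  94.] med [ 0.7234 -0.0452  0.0617] lo [ 0.6965 -0.0672  0.0458] hi [ 0.7468 -0.0222  0.0758]
[271 163  20  15 252] [280. 170.] med [ 0.5211 -0.028   0.057 ] lo [ 0.5067 -0.0515  0.0373] hi [ 0.5387 -0.0075  0.0639]
redr
yel
[231  79  24  25 458] [241.  91.] med [0.7338 0.0732 0.0608] lo [0.7045 0.0486 0.0377] hi [0.
[... 380 characters left out ...]
64281463623047) 0.06896338058864465 0.06313785775963913
1885 ((0.6352812051773071, 0.08137670159339905), (0.2482038140296936, 0.07872258871793747), 0.6143034100532532) 0.07853147662328955 0.07221029694460944
1732 ((0.6288461089134216, -0.0396881178021431), (0.2451310157775879, 0.06594961881637573), 0.26851269602775574) 0.0777022854111238 0.07278593059513165
(308, 110) [ 0.6947 -0.1038  0.0134]
(306, 135) [ 0.6247 -0.098   0.0149]
(304, 165) [ 0.5434 -0.0926  0.0119]
(295, 135) [ 0.6175 -0.0672  0.0415]
(318, 135) [ 0.6181 -0.1277  0.0409]
(343, 135) [ 0.6288 -0.1993  0.0033]
(400, 300) [ 0.187  -0.3467  0.0015]
[[ 0.7099 -0.1905  0.0604]
 [ 0.7347 -0.0373  0.0713]
 [ 0.7563  0.0975  0.0772]]
```

Run:
```python
import cv2
i=cv2.imread('pics/top0.png')[70:260,210:435]
cv2.imwrite('pics/top0c.png',cv2.resize(i,None,fx=3,fy=3,interpolation=cv2.INTER_CUBIC))
```

```text
(no output)
```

View pics/top0c.png

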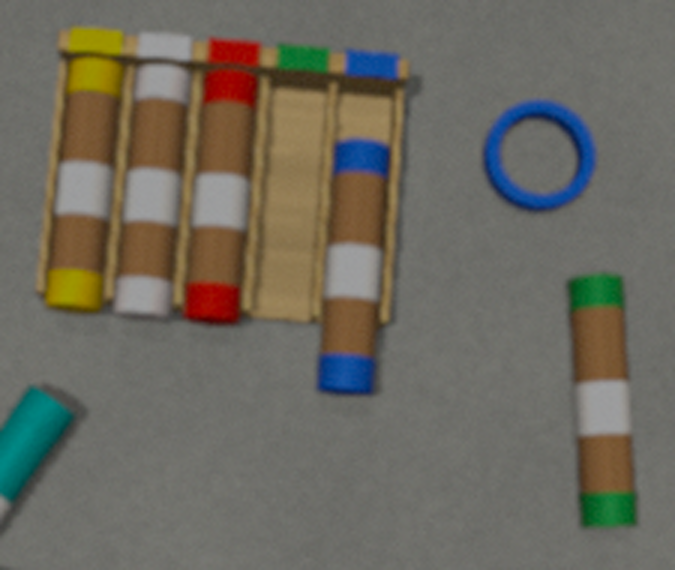

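Measured values, with tray yaw about -4.3° and tray origin about (0.6315, -0.0396):

| Item | Position (x, y) |
|---|---|
| Blue tube centre now | (0.5545, -0.1505) |
| Blue tube centre when home | (0.6085, -0.158) |
| Green tube centre | (0.441, -0.367) |
| Green lane middle | (0.618, -0.099) |

The blue tube needs to move about 54 mm, which is within the stated 40–70 mm. I'll start the approach.

Call:
{"method": "send_rows", "body": {"rows": [{"travel":[0.2,-0.6,0],"yaw":1,"jaw":0},{"travel":[0.5,-1.6,0],"yaw":2,"jaw":0},{"travel":[0.8,-2.6,0],"yaw":3.5,"jaw":0},{"travel":[1.2,-3.7,0],"yaw":5,"jaw":0},{"travel":[1.5,-4.8,0],"yaw":6.5,"jaw":0},{"travel":[1.9,-5.9,0],"yaw":8,"jaw":0},{"travel":[2.3,-7,0],"yaw":9.5,"jaw":0},{"travel":[2.6,-8.1,0],"yaw":11,"jaw":0},{"travel":[3,-9.2,0],"yaw":12.5,"jaw":0},{"travel":[3.3,-10.3,0],"yaw":14,"jaw":0},{"travel":[3.7,-11.4,0],"yaw":16,"jaw":0},{"travel":[4,-12.5,0],"yaw":17.4,"jaw":0}]}}

```text
clock: 1.1
position: [0.2938, 0.1742, 0.2532]
orientation: [[-0.997, 0.072, 0.0], [0.072, 0.997, 0.0], [-0.0, 0.0, -1.0]]
contact_force: [1.0, -0.3, -0.5]
finger_gap: -0.001
```

Call:
{"method": "send_rows", "body": {"rows": [{"travel":[0.4,-1.1,0],"yaw":0,"jaw":0},{"travel":[0.7,-2.2,0],"yaw":0,"jaw":0},{"travel":[1.1,-3.3,0],"yaw":0,"jaw":0},{"travel":[1.4,-4.4,0],"yaw":0,"jaw":0},{"travel":[1.8,-5.5,0],"yaw":0,"jaw":0},{"travel":[2.1,-6.6,0],"yaw":0,"jaw":0},{"travel":[2.5,-7.7,0],"yaw":0,"jaw":0},{"travel":[2.9,-8.8,0],"yaw":0,"jaw":0},{"travel":[3.3,-9.9,0],"yaw":0,"jaw":0},{"travel":[3.6,-11,0],"yaw":0,"jaw":0},{"travel":[3.9,-12,0],"yaw":0,"jaw":0},{"travel":[4,-12.6,0],"yaw":0,"jaw":0}]}}

```text
clock: 2.1
position: [0.3943, -0.1419, 0.253]
orientation: [[-0.997, 0.075, 0.0], [0.075, 0.997, -0.0], [-0.0, -0.0, -1.0]]
contact_force: [-1.0, 0.3, -0.2]
finger_gap: 0.0
```

Run:
```python
from h import *
o=arm.get_obs(); print({k:np.round(o[k],4) for k in('clock','position','orientation','contact_force','finger_gap','qpos')},arm.tip_extent)
snap('side','side1')
```

```text
{'clock': np.float64(2.1), 'position': array([ 0.3943, -0.1419,  0.253 ]), 'orientation': array([[-9.972e-01,  7.540e-02,  2.000e-04],
       [ 7.540e-02,  9.972e-01, -4.000e-04],
       [-2.000e-04, -4.000e-04, -1.000e+00]]), 'contact_force': array([-1.0002,  0.3326, -0.2079]), 'finger_gap': np.float64(0.0005), 'qpos': array([-2.98033e+01,  5.08490e+00, -2.33958e+01,  6.14991e+01,
       -1.80000e-02, -2.54772e+01])} 0.022
```

View pics/side1.png

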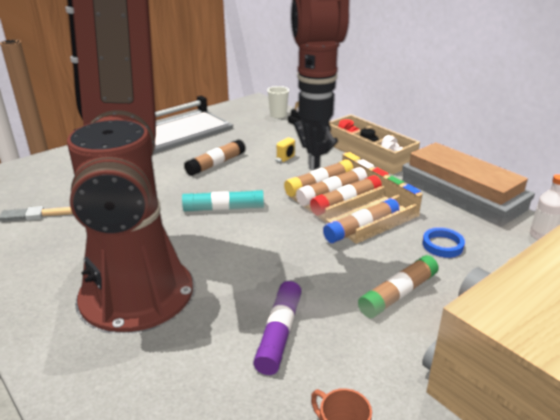

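The fingers are shut, and the arm is above and in front of the blue tube's near end, near (315,160) in the side view. The path down is clear, so I'll lower the arm.

Call:
{"method": "send_rows", "body": {"rows": [{"travel":[0,0,-0.7],"yaw":0,"jaw":0},{"travel":[0,0,-1.6],"yaw":0,"jaw":0},{"travel":[0,0,-2.5],"yaw":0,"jaw":0},{"travel":[0,0,-3.4],"yaw":0,"jaw":0},{"travel":[0,0,-4.3],"yaw":0,"jaw":0},{"travel":[0,0,-5.2],"yaw":0,"jaw":0},{"travel":[0,0,-6.1],"yaw":0,"jaw":0},{"travel":[0,0.05,-6.9],"yaw":0,"jaw":0},{"travel":[0,0.05,-7.6],"yaw":0,"jaw":0},{"travel":[0,0.05,-8.1],"yaw":0,"jaw":0},{"travel":[0,0.05,-8.4],"yaw":0,"jaw":0},{"travel":[0,0.05,-8.4],"yaw":0,"jaw":0}]}}

```text
clock: 3.15
position: [0.3926, -0.1374, 0.0421]
orientation: [[-0.997, 0.074, -0.002], [0.074, 0.997, 0.001], [0.002, 0.001, -1.0]]
contact_force: [0.0, -0.8, 0.3]
finger_gap: 0.0
```

Run:
```python
from h import *
s=snap('side','side2')
i=cv2.imread('pics/side2.png')[100:320,220:470];cv2.imwrite('pics/side2c.png',cv2.resize(i,None,fx=2.5,fy=2.5))
```

```text
(no output)
```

View pics/side2c.png

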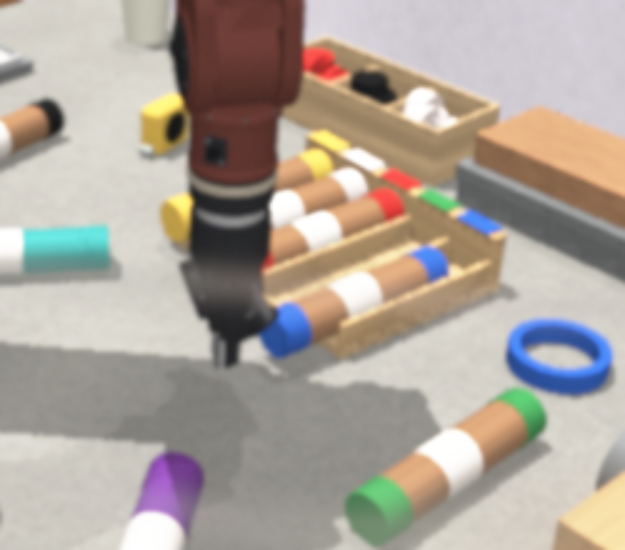

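The shut fingertips are low, in front of the blue cap near crop (228,355), and in line with the tube axis. I'll push along the lane.

Call:
{"method": "send_rows", "body": {"rows": [{"travel":[0.3,-0.02,0],"yaw":0,"jaw":0},{"travel":[0.6,-0.04,0],"yaw":0,"jaw":0},{"travel":[0.9,-0.07,0],"yaw":0,"jaw":0},{"travel":[1.2,-0.09,0],"yaw":0,"jaw":0},{"travel":[1.4,-0.1,0],"yaw":0,"jaw":0},{"travel":[1.6,-0.12,0],"yaw":0,"jaw":0},{"travel":[1.8,-0.13,0],"yaw":0,"jaw":0},{"travel":[2.0,-0.15,0],"yaw":0,"jaw":0},{"travel":[2.2,-0.16,0],"yaw":0,"jaw":0},{"travel":[2.4,-0.18,0],"yaw":0,"jaw":0},{"travel":[2.6,-0.19,0],"yaw":0,"jaw":0},{"travel":[2.8,-0.21,0],"yaw":0,"jaw":0}]}}

```text
clock: 4.2
position: [0.4641, -0.1435, 0.0433]
orientation: [[-0.997, 0.074, -0.0], [0.074, 0.997, 0.0], [0.0, 0.0, -1.0]]
contact_force: [-0.3, 0.5, -0.9]
finger_gap: 0.002
```

Run:
```python
from m import *
o=arm.get_obs();print(np.round(o['position'],4),o['contact_force'])
s=snap('side','side3');W=cloud(s)
caps(s,W,(310,180,425,250),110)
i=cv2.imread('pics/side3.png')[100:320,220:470];cv2.imwrite('pics/side3c.png',cv2.resize(i,None,fx=2.5,fy=2.5))
```

```text
[ 0.4641 -0.1435  0.0433] [-0.34319421  0.50437391 -0.90583229]
[405 184  14   9  66] [412. 188.] med [ 0.7262 -0.1693  0.0751] lo [ 0.717  -0.1898  0.0719] hi [ 0.7404 -0.1497  0.0775]
[393 196  13  12  93] [400. 201.] med [ 0.6768 -0.1774  0.0588] lo [ 0.6644 -0.1851  0.0453] hi [ 0.6884 -0.1581  0.0654]
[337 223  16  16 165] [345. 231.] med [ 0.479  -0.1668  0.0432] lo [ 0.4695 -0.1742  0.0208] hi [ 0.4985 -0.1499  0.0587]
```

View pics/side3c.png

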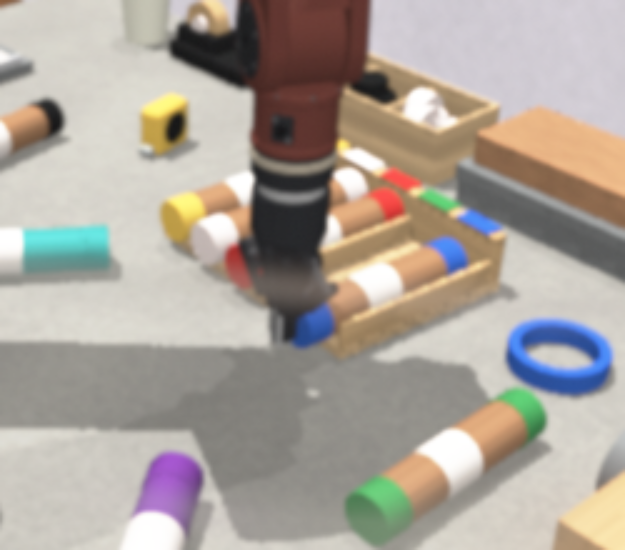

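The tube is sliding straight. I'll continue in finer steps.

Call:
{"method": "send_rows", "body": {"rows": [{"travel":[0.1,-0.01,0],"yaw":0,"jaw":0},{"travel":[0.2,-0.02,0],"yaw":0,"jaw":0},{"travel":[0.3,-0.02,0],"yaw":0,"jaw":0},{"travel":[0.4,-0.03,0],"yaw":0,"jaw":0},{"travel":[0.5,-0.04,0],"yaw":0,"jaw":0},{"travel":[0.6,-0.05,0],"yaw":0,"jaw":0},{"travel":[0.65,-0.05,0],"yaw":0,"jaw":0},{"travel":[0.7,-0.05,0],"yaw":0,"jaw":0},{"travel":[0.75,-0.06,0],"yaw":0,"jaw":0},{"travel":[0.8,-0.06,0],"yaw":0,"jaw":0}]}}

```text
clock: 5.08
position: [0.4837, -0.145, 0.0433]
orientation: [[-0.997, 0.074, -0.0], [0.074, 0.997, -0.0], [0.0, -0.0, -1.0]]
contact_force: [0.0, -0.2, 1.1]
finger_gap: -0.002
```

Call:
{"method": "send_rows", "body": {"rows": [{"travel":[0.05,0,0],"yaw":0,"jaw":0},{"travel":[0.1,-0.01,0],"yaw":0,"jaw":0}]}}

```text
clock: 5.25
position: [0.4862, -0.1452, 0.0433]
orientation: [[-0.997, 0.074, -0.0], [0.074, 0.997, 0.0], [0.0, 0.0, -1.0]]
contact_force: [-1.1, -0.6, -0.2]
finger_gap: 0.003
```

Call:
{"method": "send_rows", "body": {"rows": [{"travel":[0.04,0,0],"yaw":0,"jaw":0},{"travel":[0.04,0,0],"yaw":0,"jaw":0}]}}

```text
clock: 5.42
position: [0.4875, -0.1453, 0.0433]
orientation: [[-0.997, 0.074, 0.0], [0.074, 0.997, -0.0], [-0.0, -0.0, -1.0]]
contact_force: [0.5, -0.1, -0.6]
finger_gap: 0.002
```

Call:
{"method": "send_rows", "body": {"rows": [{"travel":[0.04,0,0],"yaw":0,"jaw":0},{"travel":[0.08,-0.01,0],"yaw":0,"jaw":0}]}}

```text
clock: 5.58
position: [0.4882, -0.1453, 0.0431]
orientation: [[-0.997, 0.074, -0.002], [0.074, 0.997, 0.0], [0.002, 0.0, -1.0]]
contact_force: [-7.1, 0.9, 1.8]
finger_gap: 0.003
```

Run:
```python
from m import *
o=arm.get_obs();print(np.round(o['position'],4),o['contact_force'])
s=snap('side','side4');W=cloud(s)
caps(s,W,(310,180,425,250),110)
i=cv2.imread('pics/side4.png')[160:260,300:440];cv2.imwrite('pics/side4c.png',cv2.resize(i,None,fx=5,fy=5))
```

```text
[ 0.4882 -0.1453  0.0431] [-7.06192582  0.92907348  1.81739763]
[405 184  14   9  65] [412. 188.] med [ 0.7267 -0.1699  0.0752] lo [ 0.715  -0.1892  0.0725] hi [ 0.7386 -0.1509  0.0774]
[400 193  13  13  93] [407. 198.] med [ 0.7013 -0.1789  0.0579] lo [ 0.6882 -0.1889  0.0458] hi [ 0.7146 -0.1614  0.0656]
[345 222  15  13 116] [351. 228.] med [ 0.5007 -0.1687  0.0442] lo [ 0.4955 -0.1752  0.0193] hi [ 0.5191 -0.1531  0.0565]
```

View pics/side4c.png

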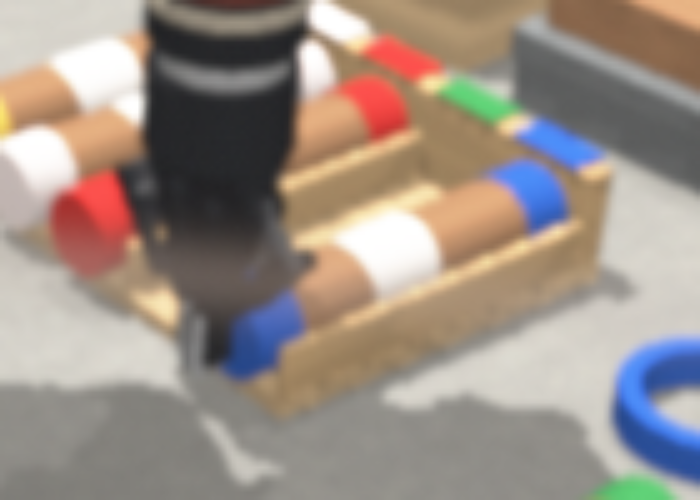

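The force jumped to 7 N at TCP x = 0.488, where I predicted 0.4879, and the far cap is at the rail. The tube is home, so I'll retreat straight back and then go up.

Call:
{"method": "send_rows", "body": {"rows": [{"travel":[0,0,0],"yaw":0,"jaw":0},{"travel":[-0.2,0.02,0],"yaw":0,"jaw":0},{"travel":[-0.6,0.05,0],"yaw":0,"jaw":0},{"travel":[-1.2,0.09,0],"yaw":0,"jaw":0},{"travel":[-1.8,0.13,0],"yaw":0,"jaw":0},{"travel":[-2.4,0.18,0],"yaw":0,"jaw":0},{"travel":[-2.6,0.2,0.8],"yaw":0,"jaw":0},{"travel":[-2.6,0.2,1.8],"yaw":0,"jaw":0},{"travel":[-2.6,0.2,2.8],"yaw":0,"jaw":0},{"travel":[-2.6,0.2,3.8],"yaw":0,"jaw":0},{"travel":[-2.6,0.2,4.6],"yaw":0,"jaw":0},{"travel":[-2.6,0.2,5],"yaw":0,"jaw":0}]}}

```text
clock: 6.63
position: [0.4255, -0.1412, 0.171]
orientation: [[-0.997, 0.074, 0.004], [0.074, 0.997, -0.002], [-0.004, -0.002, -1.0]]
contact_force: [0.3, -0.5, 0.3]
finger_gap: 0.0
```

Run:
```python
from m import *
o=arm.get_obs();print(o['clock'],np.round(o['position'],4),o['contact_force'])
s=snap('top','top5');W=cloud(s)
print('blue');caps(s,W,(310,80,345,210),110);print('red');caps(s,W,(270,80,300,185),0)
print('green');caps(s,W,(395,150,430,255),60)
i=cv2.imread('pics/top5.png')[70:260,210:435]
cv2.imwrite('pics/top5c.png',cv2.resize(i,None,fx=3,fy=3,interpolation=cv2.INTER_CUBIC))
s=snap('side','side5');W=cloud(s)
print('side green');caps(s,W,(350,250,445,320),60)
```

```text
6.6333 [ 0.4255 -0.1412  0.171 ] [ 0.33136119 -0.45082086  0.34069736]
blue
[323  87  19  21 308] [332.  97.] med [ 0.7152 -0.1629  0.0621] lo [ 0.6913 -0.1835  0.0489] hi [ 0.7367 -0.1427  0.0758]
red
[277  83  20  24 386] [287.  94.] med [ 0.7231 -0.0453  0.0617] lo [ 0.6961 -0.0673  0.0451] hi [ 0.7463 -0.0222  0.0758]
[271 163  20  15 254] [280. 170.] med [ 0.5206 -0.0281  0.0573] lo [ 0.5066 -0.0515  0.0354] hi [ 0.5378 -0.0075  0.0645]
green
[411 162   6  10  46] [414. 167.] med [ 0.5328 -0.3778  0.0471] lo [ 0.459  -0.3856  0.0423] hi [ 0.5464 -0.2581  0.424 ]
[404 234  18  11 165] [412. 239.] med [ 0.3461 -0.3683  0.0465] lo [ 0.3333 -0.3903  0.0331] hi [ 0.3589 -0.3514  0.0527]
side green
[423 257  14  16 104] [431. 263.] med [ 0.5351 -0.3835  0.0452] lo [ 0.5255 -0.3959  0.0304] hi [ 0.5455 -0.3643  0.0512]
```

View pics/top5c.png

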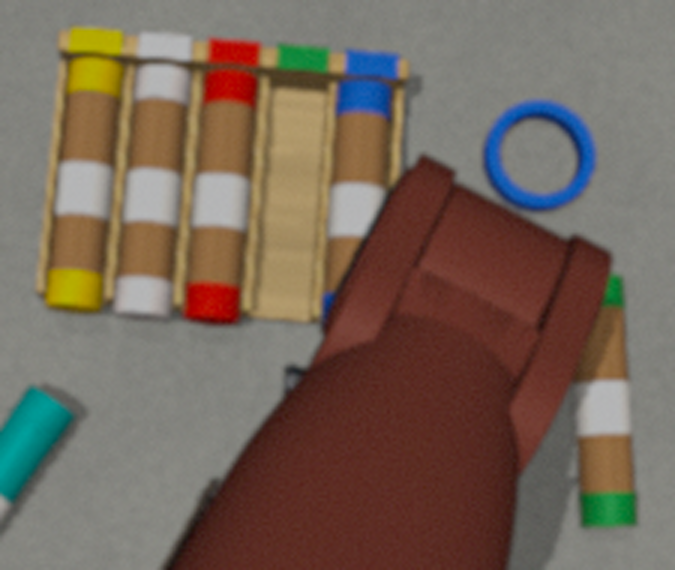

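Run:
```python
from m import *
from scipy.optimize import least_squares
for f,b in(('top0',(395,155,427,250)),('side0',(350,250,445,320))):
    s=dict(np.load(f'pics/{f}.npz'));W=cloud(s);u0,v0,u1,v1=b
    P=W[v0:v1,u0:u1].reshape(-1,3);P=P[(P[:,2]>.022)&(P[:,2]<.06)]
    P=P[(abs(P[:,1]+.37)<.035)&(abs(P[:,0]-.44)<.13)]
    r=least_squares(lambda p:np.hypot((P[:,1]-p[0]-p[1]*(P[:,0]-.44))/np.hypot(1,p[1]),P[:,2]-p[2])-.025,[-.37,0,.025],loss='soft_l1',f_scale=.003)
    print(f,len(P),np.round(r.x,4),np.degrees(np.arctan(r.x[1])),'x range',np.percentile(P[:,0],[.5,1,99,99.5]))
for f,b in(('top0',(298,95,320,178)),):
    s=dict(np.load(f'pics/{f}.npz'));W=cloud(s);u0,v0,u1,v1=b
    P=W[v0:v1,u0:u1].reshape(-1,3);P=P[(P[:,2]<.02)&(P[:,2]>.005)]
    print(cv2.minAreaRect(P[:,:2].astype(np.float32)),np.median(P,0))
```

```text
top0 1592 [-0.3719  0.0332  0.024 ] 1.9003500059813287 x range [0.33079254 0.33096272 0.54732133 0.54813414]
side0 1798 [-0.374   0.034   0.0239] 1.9493845687216425 x range [0.32819589 0.32889444 0.54660529 0.54827843]
((0.6194742321968079, -0.10493374615907669), (0.05710763856768608, 0.21611817181110382), 89.92151641845703) [ 0.62290596 -0.10076462  0.01210681]
```

The top view shows the blue cap flush with the rail, and the red tube hasn't moved. Both cameras put the green tube's centre at (0.439, -0.373), with its top at about 0.05. Next I'll point at it with the tips about 35 mm above it.

Call:
{"method": "send_rows", "body": {"rows": [{"travel":[0,-0.5,0],"yaw":0,"jaw":0},{"travel":[0.1,-1.4,0],"yaw":0,"jaw":0},{"travel":[0.2,-2.4,0],"yaw":0,"jaw":0},{"travel":[0.2,-3.4,0],"yaw":0,"jaw":0},{"travel":[0.3,-4.4,0],"yaw":0,"jaw":0},{"travel":[0.3,-5.4,0],"yaw":0,"jaw":0},{"travel":[0.4,-6.4,0],"yaw":0,"jaw":0},{"travel":[0.4,-7.4,0],"yaw":0,"jaw":0},{"travel":[0.5,-8.3,0],"yaw":0,"jaw":0},{"travel":[0.54,-8.9,0],"yaw":0,"jaw":0},{"travel":[0.54,-9.2,0],"yaw":0,"jaw":0},{"travel":[0.54,-9.3,0],"yaw":0,"jaw":0}]}}

```text
clock: 7.73
position: [0.4369, -0.3742, 0.1669]
orientation: [[-0.997, 0.075, -0.001], [0.075, 0.997, 0.001], [0.001, 0.001, -1.0]]
contact_force: [-0.4, 0.9, 0.3]
finger_gap: -0.002
```

Call:
{"method": "send_rows", "body": {"rows": [{"travel":[0,0,-0.4],"yaw":0,"jaw":0},{"travel":[0,0,-0.9],"yaw":0,"jaw":0},{"travel":[0,0,-1.4],"yaw":0,"jaw":0},{"travel":[0,0,-1.9],"yaw":0,"jaw":0},{"travel":[0,0,-2.3],"yaw":0,"jaw":0},{"travel":[0,0,-2.5],"yaw":0,"jaw":0},{"travel":[0,0,-2.6],"yaw":0,"jaw":0},{"travel":[0,0,-2.6],"yaw":0,"jaw":0}]}}

```text
clock: 8.4
position: [0.4375, -0.3725, 0.1028]
orientation: [[-0.997, 0.074, -0.0], [0.074, 0.997, 0.001], [0.001, 0.001, -1.0]]
contact_force: [-0.2, -0.2, 0.0]
finger_gap: -0.001
```

Run:
```python
from m import *
o=arm.get_obs();print(o['clock'],np.round(o['position'],4))
s=snap('side','side6')
i=cv2.imread('pics/side6.png')[100:340,250:500];cv2.imwrite('pics/side6c.png',cv2.resize(i,None,fx=2.4,fy=2.4))
```

```text
8.4 [ 0.4375 -0.3725  0.1028]
```

View pics/side6c.png

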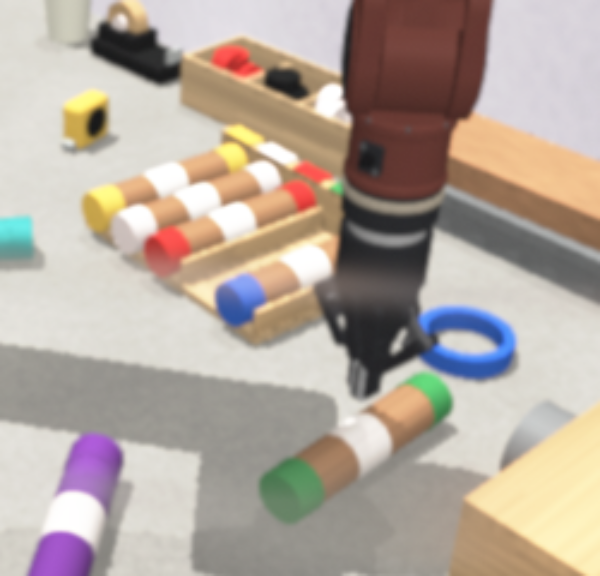

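The tips at crop (365,390) hover over the white band at the green tube's middle, about 31 mm above its top. I'll hold there for about 3 s.

Call:
{"method": "send_rows", "body": {"rows": [{"travel":[0,0,0],"yaw":0,"jaw":0},{"travel":[0,0,0],"yaw":0,"jaw":0},{"travel":[0,0,0],"yaw":0,"jaw":0},{"travel":[0,0,0],"yaw":0,"jaw":0},{"travel":[0,0,0],"yaw":0,"jaw":0},{"travel":[0,0,0],"yaw":0,"jaw":0},{"travel":[0,0,0],"yaw":0,"jaw":0},{"travel":[0,0,0],"yaw":0,"jaw":0},{"travel":[0,0,0],"yaw":0,"jaw":0},{"travel":[0,0,0],"yaw":0,"jaw":0},{"travel":[0,0,0],"yaw":0,"jaw":0},{"travel":[0,0,0],"yaw":0,"jaw":0}]}}

```text
clock: 9.45
position: [0.4376, -0.373, 0.1033]
orientation: [[-0.997, 0.074, -0.0], [0.074, 0.997, 0.0], [0.0, 0.0, -1.0]]
contact_force: [0.5, -0.4, -0.0]
finger_gap: 0.003
```

Call:
{"method": "send_rows", "body": {"rows": [{"travel":[0,0,0],"yaw":0,"jaw":0},{"travel":[0,0,0],"yaw":0,"jaw":0},{"travel":[0,0,0],"yaw":0,"jaw":0},{"travel":[0,0,0],"yaw":0,"jaw":0},{"travel":[0,0,0],"yaw":0,"jaw":0},{"travel":[0,0,0],"yaw":0,"jaw":0},{"travel":[0,0,0],"yaw":0,"jaw":0},{"travel":[0,0,0],"yaw":0,"jaw":0},{"travel":[0,0,0],"yaw":0,"jaw":0},{"travel":[0,0,0],"yaw":0,"jaw":0},{"travel":[0,0,0],"yaw":0,"jaw":0},{"travel":[0,0,0],"yaw":0,"jaw":0}]}}

```text
clock: 10.45
position: [0.4376, -0.373, 0.1033]
orientation: [[-0.997, 0.074, -0.0], [0.074, 0.997, 0.0], [0.0, 0.0, -1.0]]
contact_force: [-0.3, 0.1, -0.6]
finger_gap: 0.001
```

Call:
{"method": "send_rows", "body": {"rows": [{"travel":[0,0,0],"yaw":0,"jaw":0},{"travel":[0,0,0],"yaw":0,"jaw":0},{"travel":[0,0,0],"yaw":0,"jaw":0},{"travel":[0,0,0],"yaw":0,"jaw":0},{"travel":[0,0,0],"yaw":0,"jaw":0},{"travel":[0,0,0],"yaw":0,"jaw":0},{"travel":[0,0,0],"yaw":0,"jaw":0},{"travel":[0,0,0],"yaw":0,"jaw":0},{"travel":[0,0,0],"yaw":0,"jaw":0},{"travel":[0,0,0],"yaw":0,"jaw":0},{"travel":[0,0,0],"yaw":0,"jaw":0},{"travel":[0,0,0],"yaw":0,"jaw":0}]}}

```text
clock: 11.45
position: [0.4376, -0.373, 0.1033]
orientation: [[-0.997, 0.074, -0.0], [0.074, 0.997, 0.0], [0.0, 0.0, -1.0]]
contact_force: [0.0, 0.3, -0.0]
finger_gap: 0.0
```

Call:
{"method": "send_rows", "body": {"rows": [{"travel":[0,0,0.6],"yaw":0,"jaw":0},{"travel":[0,0,1.5],"yaw":0,"jaw":0},{"travel":[0,0,2.3],"yaw":0,"jaw":0},{"travel":[0.3,0.5,2.7],"yaw":0,"jaw":0},{"travel":[0.9,1.4,2.8],"yaw":0,"jaw":0},{"travel":[1.6,2.4,2.8],"yaw":0,"jaw":0},{"travel":[2.2,3.3,2.8],"yaw":0,"jaw":0},{"travel":[2.8,4.2,2.8],"yaw":0,"jaw":0},{"travel":[3.4,5.1,2.8],"yaw":0,"jaw":0},{"travel":[4,6,2.8],"yaw":0,"jaw":0},{"travel":[4.6,6.9,2.8],"yaw":0,"jaw":0},{"travel":[5.2,7.8,2.8],"yaw":0,"jaw":0}]}}

```text
clock: 12.45
position: [0.5682, -0.1758, 0.173]
orientation: [[-0.997, 0.074, -0.0], [0.074, 0.997, 0.0], [0.0, 0.0, -1.0]]
contact_force: [1.3, -0.5, -0.1]
finger_gap: -0.0
```

Call:
{"method": "send_rows", "body": {"rows": [{"travel":[0.6,0.9,0],"yaw":0,"jaw":0},{"travel":[1.2,1.8,0],"yaw":0,"jaw":0},{"travel":[1.7,2.5,0],"yaw":0,"jaw":0},{"travel":[2,3,0],"yaw":0,"jaw":0},{"travel":[2.06,3.1,0],"yaw":0,"jaw":0},{"travel":[2.06,3.1,0],"yaw":0,"jaw":0},{"travel":[2.06,3.1,0],"yaw":0,"jaw":0}]}}

```text
clock: 13.03
position: [0.6187, -0.1008, 0.1731]
orientation: [[-0.997, 0.074, -0.001], [0.074, 0.997, -0.0], [0.001, -0.0, -1.0]]
contact_force: [0.2, -0.3, 0.3]
finger_gap: 0.003
```

Run:
```python
from m import *
o=arm.get_obs();print(o['clock'],np.round(o['position'],4))
s=snap('side','side7')
i=cv2.imread('pics/side7.png')[60:260,250:460];cv2.imwrite('pics/side7c.png',cv2.resize(i,None,fx=2.9,fy=2.9))
```

```text
13.0333 [ 0.6187 -0.1008  0.1731]
```

View pics/side7c.png

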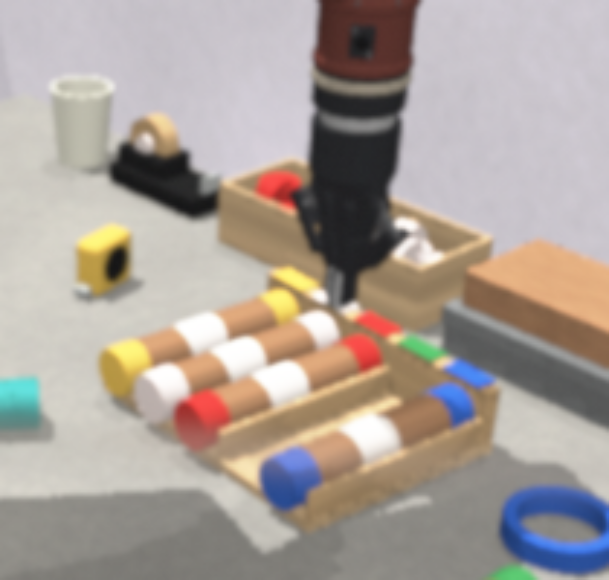

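The tips at crop (342,300) are above the tray over the green lane. Before lowering, I'll check how wide the shut gripper's knuckles are against the neighbouring tubes.

Run:
```python
from m import *
s=dict(np.load('pics/side7.npz'));W=cloud(s);P=W.reshape(-1,3);P=P[~np.isnan(P[:,0])]
t=np.array([.6187,-.1008,.1511]);Q=P-t;Q=Q[np.hypot(Q[:,0],Q[:,1])<.09]
for z in np.arange(-.01,.1,.01):
    q=Q[(Q[:,2]>z)&(Q[:,2]<z+.01)]
    if len(q)>3: print('%.2f'%z,len(q),np.round(np.percentile(q[:,:2],[2,98],axis=0),3).tolist())
```

```text
0.00 19 [[-0.012, -0.011], [0.005, 0.012]]
0.01 36 [[-0.013, -0.013], [0.004, 0.015]]
0.02 41 [[-0.014, -0.014], [0.005, 0.016]]
0.03 38 [[-0.013, -0.014], [0.004, 0.01]]
0.04 46 [[-0.016, -0.029], [0.009, 0.028]]
0.05 91 [[-0.016, -0.036], [0.009, 0.033]]
0.06 97 [[-0.02, -0.043], [0.013, 0.044]]
0.07 121 [[-0.019, -0.052], [0.007, 0.05]]
0.08 134 [[-0.021, -0.06], [0.002, 0.057]]
0.09 160 [[-0.021, -0.061], [0.002, 0.057]]
```

The gripper is only wider than ±16 mm from 40 mm above the tips upward, so lowering the tips to about 39 mm above the lane floor is safe.

Call:
{"method": "send_rows", "body": {"rows": [{"travel":[0,0,-0.4],"yaw":0,"jaw":0},{"travel":[0,0,-0.9],"yaw":0,"jaw":0},{"travel":[0,0,-1.4],"yaw":0,"jaw":0},{"travel":[0,0,-1.9],"yaw":0,"jaw":0},{"travel":[0,0,-2.4],"yaw":0,"jaw":0},{"travel":[0,0,-2.9],"yaw":0,"jaw":0},{"travel":[0,0,-3.3],"yaw":0,"jaw":0},{"travel":[0,0,-3.6],"yaw":0,"jaw":0},{"travel":[0,0,-3.8],"yaw":0,"jaw":0},{"travel":[0,0,-3.95],"yaw":0,"jaw":0},{"travel":[0,0,-4],"yaw":0,"jaw":0},{"travel":[0,0,-4],"yaw":0,"jaw":0}]}}

```text
clock: 14.08
position: [0.6192, -0.1006, 0.0733]
orientation: [[-0.997, 0.074, 0.0], [0.074, 0.997, -0.0], [-0.0, -0.0, -1.0]]
contact_force: [-0.5, -0.1, 0.5]
finger_gap: -0.002
```

Call:
{"method": "send_rows", "body": {"rows": [{"travel":[0,0,0],"yaw":0,"jaw":0},{"travel":[0,0,0],"yaw":0,"jaw":0},{"travel":[0,0,0],"yaw":0,"jaw":0},{"travel":[0,0,0],"yaw":0,"jaw":0},{"travel":[0,0,0],"yaw":0,"jaw":0},{"travel":[0,0,0],"yaw":0,"jaw":0},{"travel":[0,0,0],"yaw":0,"jaw":0},{"travel":[0,0,0],"yaw":0,"jaw":0},{"travel":[0,0,0],"yaw":0,"jaw":0},{"travel":[0,0,0],"yaw":0,"jaw":0},{"travel":[0,0,0],"yaw":0,"jaw":0},{"travel":[0,0,0],"yaw":0,"jaw":0}]}}

```text
clock: 15.08
position: [0.6191, -0.1005, 0.0733]
orientation: [[-0.997, 0.074, -0.0], [0.074, 0.997, 0.0], [0.0, -0.0, -1.0]]
contact_force: [-0.9, -1.0, -0.1]
finger_gap: -0.006
```

Call:
{"method": "send_rows", "body": {"rows": [{"travel":[0,0,0],"yaw":0,"jaw":0},{"travel":[0,0,0],"yaw":0,"jaw":0},{"travel":[0,0,0],"yaw":0,"jaw":0},{"travel":[0,0,0],"yaw":0,"jaw":0},{"travel":[0,0,0],"yaw":0,"jaw":0},{"travel":[0,0,0],"yaw":0,"jaw":0},{"travel":[0,0,0],"yaw":0,"jaw":0},{"travel":[0,0,0],"yaw":0,"jaw":0},{"travel":[0,0,0],"yaw":0,"jaw":0},{"travel":[0,0,0],"yaw":0,"jaw":0},{"travel":[0,0,0],"yaw":0,"jaw":0},{"travel":[0,0,0],"yaw":0,"jaw":0}]}}

```text
clock: 16.08
position: [0.6192, -0.1005, 0.0733]
orientation: [[-0.997, 0.074, 0.0], [0.074, 0.997, -0.0], [-0.0, -0.0, -1.0]]
contact_force: [-0.1, 1.0, -0.7]
finger_gap: -0.002
```

Run:
```python
from m import *
o=arm.get_obs();print(o['clock'],np.round(o['position'],4),o['contact_force'])
s=snap('side','side8');W=cloud(s)
print('blue');caps(s,W,(310,180,425,250),110)
print('green');caps(s,W,(350,250,445,320),60)
s0=dict(np.load('pics/side0.npz'));print('green0');caps(s0,cloud(s0),(350,250,445,320),60)
i=cv2.imread('pics/side8.png')[60:320,250:460];cv2.imwrite('pics/side8c.png',cv2.resize(i,None,fx=2.3,fy=2.3))
t=snap('top','top8')
```

```text
16.0833 [ 0.6192 -0.1005  0.0733] [-0.07134701  0.95250487 -0.6712481 ]
blue
[405 184  14   9  65] [412. 188.] med [ 0.7274 -0.1691  0.0748] lo [ 0.716  -0.188   0.0722] hi [ 0.7381 -0.1506  0.077 ]
[399 193  14  13  93] [407. 198.] med [ 0.701  -0.1778  0.059 ] lo [ 0.6889 -0.1887  0.0444] hi [ 0.7142 -0.16    0.0647]
[341 223  19  12 154] [349. 228.] med [ 0.5004 -0.1643  0.0401] lo [ 0.4959 -0.1747  0.0211] hi [ 0.5186 -0.1354  0.0556]
green
[422 257  15  16 104] [431. 263.] med [ 0.5354 -0.3846  0.0464] lo [ 0.5259 -0.3958  0.0314] hi [ 0.5438 -0.3636  0.0513]
green0
[422 257  15  16 105] [431. 263.] med [ 0.5353 -0.3837  0.0453] lo [ 0.5256 -0.3951  0.03  ] hi [ 0.5448 -0.364   0.0515]
```

View pics/side8c.png

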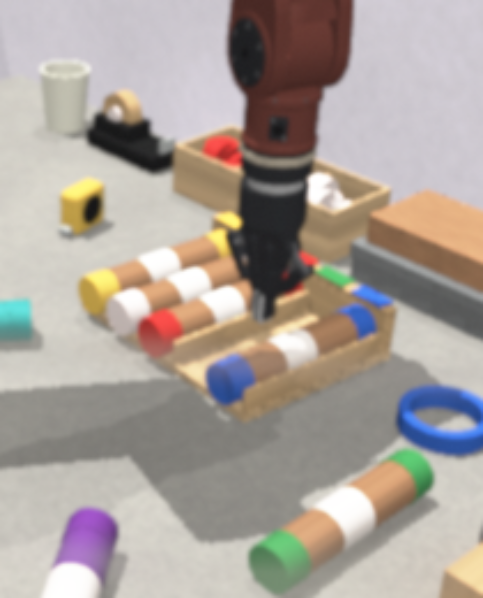

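View pics/top8.png

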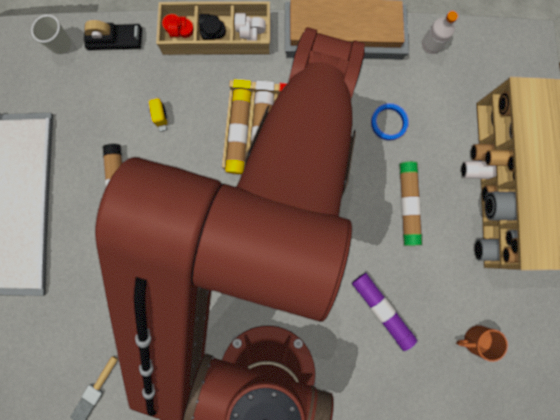

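The fingertips at crop (262,308) point down at the middle of the green lane and touch nothing. The blue tube is home and the green tube hasn't moved: its cap is still at (431,263). I've held this pose for over 2 s, so I'm handing in.

```bash
python3 -c "
from rig import arm
print(arm.sign_off())"
```

```text
the job is handed in; nothing more can be done
None
```

The job is done and handed in after about 16 s of the 58 s allowed; sign-off gives no verdict.

- **Blue tube:** I pushed it about 52 mm along its lane with the shut fingertips until it met the back rail. The force rose to 7 N at TCP x = 0.488, where I had predicted contact at 0.4879. Afterwards its far cap looked flush with the rail, and it was still there at the end.
- **Green tube:** I pointed at its middle with the tips about 3 cm above its top and held still for over 3 s. Its cap was at the same pixels before and after, so it was not touched.
- **Green lane:** I then pointed down at its middle with the tips about 39 mm above the floor. I held there for over 2 s and finished in that pose. Contact force stayed at noise level (about 1 N), so the robot was touching nothing.

No check failed. My estimates of the green tube's sideways position differed by about 2 mm between the two cameras, and those of the lane centre by a few mm. In the last top view the arm hid part of the tray, so I relied on the side view there.

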